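Slide the tip box into the corner stop

TASK

Push the blue pipette-tip box along the bench into the corner of the aluminium angle stop, so that its long far side lies flush against the long back rail and its right-hand end rests against the short end stop. Only push it with the fingers: do not grip it, lift it or tip it up, and leave the other tip boxes, the roll of film and the timer where they stand.

Things in the scene. Friction and masses are not known exactly. Their poses are not given: they have to be found in the camera images.
- tipbox_blue: open blue box full of upright white pipette tips, loose, 0.2 kg. Footprint 82 mm (its x: -40 to +42) by 118 mm (its y: -59 to +59), solid walls 48 mm high, tips to 63 mm. Origin: centre of its underside, z up. Starts nearer the robot than the back rail and left of the end stop, turned up to 0.35 rad from the stop. Seated, its origin is at (-42, +59) mm in the stop's frame, axes parallel
- angle_stop: L-shaped aluminium corner stop fixed to the bench, 25 mm high, bars 10 mm thick. Origin on the bench at the inner corner; x away from the robot, y to its left (within 0.12 rad). Long rail: y -10 to +220 mm, its face (plane x = 0) looks to -x; a 4 mm thick foot with screw heads behind it, to x = +34 mm. Short end stop: x -60 to +10 mm, its face (plane y = 0) looks to +y
- tipbox_green: bystander: green tip box of the same shape as the blue one, 84 x 120 x 63 mm, loose, origin at the centre of its underside
- tipbox_red: bystander: red tip box of the same shape as the blue one, 84 x 120 x 63 mm, loose, origin at the centre of its underside
- parafilm: bystander: cream roll of sealing film standing on end, 52 mm across, 50 mm high, loose, origin at the centre of its underside
- timer: bystander: white laboratory timer standing up, 32 x 66 x 62 mm, loose, origin at the centre of its underside

How it is judged (in metres and radians):
At the end, for the whole second after the job is handed in: The blue tip box stands flat and still on the bench in the corner: less than about 3.5 mm from the back rail and from the end stop, and parallel to them within 0.04 rad (x of tipbox_blue in the frame of angle_stop between -0.0455 and -0.038 m and y of tipbox_blue in the frame of angle_stop between 0.055 and 0.0625 m and angle between the x axis of tipbox_blue and the x axis of angle_stop, either way round below 0.04 rad and height (world z) of tipbox_blue below 0.005 m and angle between tipbox_blue's own z axis and vertical below 0.04 rad and linear speed of tipbox_blue below 0.01 m/s); the robot touches nothing.
It fails at once if the blue tip box is lifted off the bench or tipped (height (world z) of tipbox_blue above 0.012 m or angle between tipbox_blue's own z axis and vertical above 0.15 rad).
It fails at once if the green tip box is moved more than 20 mm (distance of tipbox_green from where it was at the start of the episode above 0.02 m).
It fails at once if the red tip box is moved more than 20 mm (distance of tipbox_red from where it was at the start of the episode above 0.02 m).
It fails at once if the roll of sealing film is moved more than 20 mm (distance of parafilm from where it was at the start of the episode above 0.02 m).
It fails at once if the timer is moved more than 20 mm (distance of timer from where it was at the start of the episode above 0.02 m).
It also fails if it takes over 51 s, if anything falls off the work surface, if the arm or the gripper's body presses on something with over 40 N, if the wrist force passes 120 N, or if a joint passes its speed limit or range.

ROBOT

A 6-joint arm with a two-finger parallel gripper is mounted at the origin on a cart in front of the work surface, level with it; the furniture and walls round the work are solid. World frame = base frame: x ahead of the robot, y to its left, z up, the work surface at z = 0. Lengths are in mm, angles in rad, forces in N, time in s.
With the tool pointing down it reaches from about 275 to 750 mm from the base axis. Payload 10.2 kg.
Tool frame: the origin (TCP) lies midway between the tips of the shut fingers; the grasp point (between the pads) lies 19 mm behind it; z points along the fingers, y is the line along which they close (so a half turn about z gives the same grasp; the last joint's range is limited). The gripper opens to 85 mm and grips with 20 to 120 N. Pads are 22 mm wide; open, the fingers measure 114 mm over their backs; the gripper's body (76 mm by 85 mm) begins 54 mm behind the grasp point. The pads swing forward as they close: fully open they stand 13 mm farther back than shut.
Start: joints at [0.878, 0.313, 1.498, -0, 1.331, -0.223], TCP at [237.685, 468.121, 231.294] pointing down, gripper open.
Joint ranges: [-2.94, 2.94], [-0.97, 2.17], [0.19, 2.56], [-1.23, 4.37], [0.02, 3.11], [-2.88, 2.88]. Speed limits (rad/s): [2.39, 2.39, 3.01, 3.14, 3.14, 3.14].

INTERFACE

Orientations are given as a unit quaternion [w, x, y, z].
In Python, from rig import ctrl gives the robot as it stands.
- The arm moves only by the tool send_rows, never from a script. Its argument "targets" is a list of rows, each a list of 7 numbers: the closure, from -1 (fully open) to 1 (shut), so that 0 is half open, then the shift along the tool's x, y, z in m, then the turn, a rotation vector about the tool's x, y, z in rad. In form: [[claw, dx, dy, dz, ax, ay, az], ...]. A call has exactly 10 rows; each row shifts and turns the commanded pose from where the row before left it, along the tool's axes as they then stand; what a row does not reach is not made up. A row lasts 1/8 s, in which the tool goes at most 62.5 mm and 10.7 degrees, less where a joint would pass 70% of its speed; a pose out of reach is approached as far as the arm can. A call with a gripper value outside its range is refused whole. The fingers move at their own pace and stop on an object; "squeeze" is the grip in N (left out, the last holds). Time passes only in rows, so rows that do not move let the fingers close, or fill a call up. It gives the time, the measured TCP pose, the force, the opening and the grip force at its end, in the units of the state.
- ctrl.sense(): the state, without advancing time (a new reading comes with each control period).
- ctrl.capture(name): name is "scene" or "top" or "wrist"; returns a dict with "img" (384x512x3 uint8, red, green, blue), "camera_matrix" (3x3 intrinsics, pixels), "k1" (the pictures are not rectified: a ray, as slopes to the right and down, at radius r is drawn at 1 + k1 r^2 times it, then the intrinsics apply), "R" (3x3) and "t" (3): a world point X has camera coordinates R X + t. Camera axes: x right, y down, z forward; pixel columns grow to the right and rows downward; lengths in mm; the calibration is good to about 2 mm. A picture is of the moment at which its call begins. There is no depth.
- ctrl.finish_job(): hands the job in; it is judged then, once.
Trained networks look in a picture, given as the dict that the camera call returned (one of the last four; its "shot" number tells which), for a name from the list of things; names that differ only in an ending like _2 or _b are one class to them, and where a whole thing is asked for, a point or a joint stands for the part that bears it (a point fixed in the world has none). Each returns a list of dicts, best first, with "score" (0 to 1); they miss things now and then, are a little off and sometimes report something else, mostly with a low value. They report only what shows in the picture. A call takes as long as a camera call.
- ctrl.boxes_of(query, picture): "extent" ([left, top, width, height] in pixels, round what is visible of it).
- ctrl.landmark_of(query, picture): "point" ([column, row] in pixels: a listed point, or the origin of a listed thing).
The state is a dict: "time_s": time; "joints": joint angles; "dq": joint speeds; "tau": joint torques, N m; "eef_pos": TCP position; "ee_rot": TCP orientation; "force": force on the tool from outside, world axes, zero at the start; "wrist_torque": the same for the moment, N m; "grip_width": opening from 0.0 (shut) to 1.0 (fully open); "grip_force": force on a finger pad.
Only numpy, scipy, OpenCV 4.12 (cv2) and the standard library are available. Lean on these libraries where they do the work, as an engineer would, in place of code of your own. Each camera call takes 0.05 s, during which the arm holds its last target. There are 200 camera calls.

## Working session

There is one attempt and no reset: what is moved stays moved. The work goes in short steps, Python scripts to look and compute and a tool call to move; the robot and the scene stay as the last step left them, time stands still between calls to the robot, and variables do not carry over. Pictures are saved under pics/ and viewed, at most 10 in all, crops included, and the job is handed in when it is done.

Besides the shell and the picture viewer there is one more tool, called after ">>>" by a JSON object that holds its "fn" and its "kwargs", one argument or row to a line. send_rows: Moves the arm, as the interface text tells. Its arguments: {"type":"object","properties":{"targets":{"type":"array"},"squeeze":{"type":"number"}},"required":["targets"]}

```bash
mkdir -p pics; cat > h.py <<'E'
import numpy as np, cv2
from rig import ctrl
def ray(c,px):
    K=np.array(c['camera_matrix']);d=np.array([c['k1'],0,0,0,0],float)
    # r-scale with k1 only = opencv radial model
    n=cv2.undistortPoints(np.array(px,float).reshape(-1,1,2),K,d).reshape(-1,2)
    R=np.array(c['R']);t=np.array(c['t'])
    return -R.T@t,(np.c_[n,np.ones(len(n))])@R
def at(c,px,z):
    o,D=ray(c,px); return o+D*((z-o[2])/D[:,2])[:,None]
def proj(c,X):
    R=np.array(c['R']);t=np.array(c['t'],float)
    return cv2.projectPoints(np.array(X,float).reshape(-1,1,3),cv2.Rodrigues(R)[0],t,np.array(c['camera_matrix']),np.array([c['k1'],0,0,0,0.]))[0].reshape(-1,2)
E
python3 - <<'E'
from h import *
for n in ['top','scene']:
    c=ctrl.capture(n); cv2.imwrite(f'pics/{n}0.png',cv2.resize(c['img'][:,:,::-1],(800,600)))
    print(n, -np.array(c['R']).T@c['t'])
    for q in ['tipbox_blue','angle_stop','tipbox_green','tipbox_red','parafilm','timer']:
        l=ctrl.landmark_of(q,c)[:2]; b=ctrl.boxes_of(q,c)[:1]
        print(q,[(x['score'],np.round(x['point']),at(c,x['point'],0)[0].round()) for x in l],[(x['score'],np.round(x['extent'])) for x in b])
print(ctrl.sense())
E
```

```text
top [409.21493303 178.02164159 964.66965899]
tipbox_blue [(0.76, array([213., 231.]), array([439., 278.,   0.]))] [(0.91, array([188., 213.,  49.,  33.]))]
angle_stop [(0.56, array([244., 177.]), array([588., 194.,   0.]))] [(0.7, array([162., 165.,  90.,  37.]))]
tipbox_green [(0.89, array([354., 119.]), array([ 754., -120.,    0.]))] [(0.76, array([333.,  96.,  53.,  49.]))]
tipbox_red [(0.58, array([297., 126.]), array([733.,  43.,   0.]))] [(0.9, array([278., 103.,  48.,  41.]))]
parafilm [(0.61, array([238., 132.]), array([715., 211.,   0.])), (0.6, array([140., 259.]), array([365., 471.,   0.]))] [(0.74, array([125., 250.,  26.,  19.]))]
timer [(0.6, array([239., 130.]), array([721., 209.,   0.]))] [(0.63, array([281., 104.,  43.,  40.]))]
scene [   9.96438128 1336.79171492  641.45362199]
tipbox_blue [(0.86, array([280., 225.]), array([441., 280.,   0.]))] [(0.85, array([254., 196.,  46.,  40.]))]
angle_stop [(0.92, array([247., 203.]), array([587., 188.,   0.]))] [(0.61, array([216., 197.,  49.,  36.]))]
tipbox_green [(0.77, array([243., 159.]), array([ 767., -152.,    0.]))] 
[... 355 characters left out ...]
 27.]))]
{'time_s': 1.3, 'joints': array([ 8.77596429e-01,  3.12897667e-01,  1.49775272e+00,  4.54167376e-06,
        1.33100740e+00, -2.23426202e-01]), 'dq': array([-0.00073156, -0.00084686,  0.00104006,  0.00042665,  0.00122978,
       -0.00071342]), 'tau': array([ 2.82814744e-04, -4.12160611e+01, -2.59903300e+01, -1.02965842e-04,
        4.02241667e-04, -8.83308445e-06]), 'eef_pos': array([237.67114019, 468.10352391, 231.27550385]), 'ee_rot': array([-1.63863153e-05,  2.32733466e-01,  9.72540556e-01, -2.82287310e-05]), 'force': array([ 0.7612302 , -0.82778011, -0.15599649]), 'wrist_torque': array([ 0.01151817, -0.03049102, -0.03538923]), 'grip_force': 0.0, 'grip_width': 0.9974953215709571}
```

```bash
python3 - <<'E'
import cv2
i=cv2.imread('pics/top0.png') # 800x600
s=800/512
im=cv2.resize(i[int(85*s):int(285*s),int(110*s):int(376*s)],(800,600),interpolation=cv2.INTER_CUBIC)
cv2.imwrite('pics/crop0.png',im)
E
```

```text
(no output)
```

View pics/crop0.png

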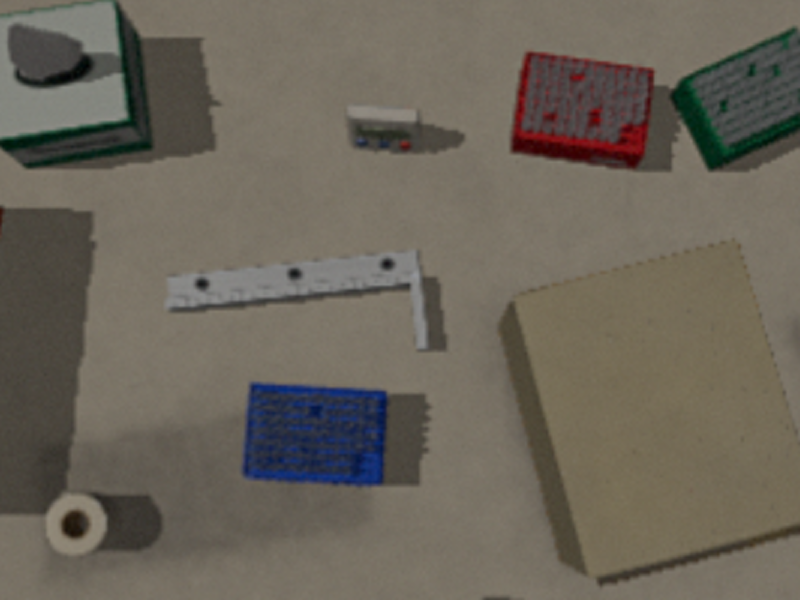

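View pics/scene0.png

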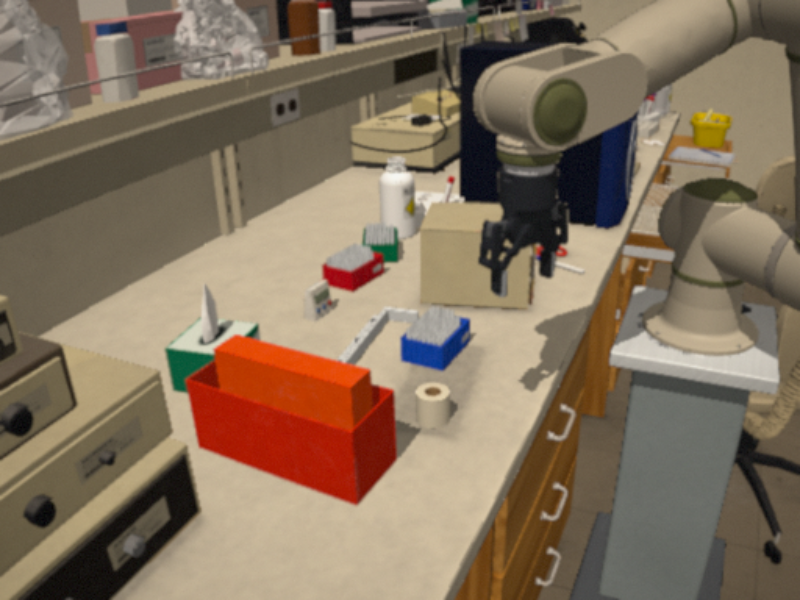

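The top view shows the blue box at crop (315,433), the stop's inner corner at about (412,285) and the parafilm at (75,523). There is clear space in front of the box. Next I move behind the box with the tool's y along the rail.

>>> {"fn": "send_rows", "kwargs": {
  "targets": [
    [-1,0,0,0,0,0,-0.1425],
    [-1,0,0,0,0,0,-0.1425],
    [-1,0,0,0,0,0,-0.1425],
    [-1,0,0,0,0,0,-0.1425],
    [-1,-0.0123,-0.031,0.005,0,0,0],
    [-1,-0.0123,-0.031,0.005,0,0,0],
    [-1,-0.0123,-0.031,0.005,0,0,0],
    [-1,-0.0123,-0.031,0.005,0,0,0],
    [-1,-0.0123,-0.031,0.005,0,0,0],
    [-1,-0.0123,-0.031,0.005,0,0,0]
  ]
}}

```text
time_s: 2.55
eef_pos: [330.1, 289.5, 201.3]
ee_rot: [0.0, -0.05, 0.999, 0.0]
force: [0.2, -0.2, -0.1]
grip_width: 1.003
grip_force: 0.0
```

```bash
python3 - <<'E'
from h import *
s=ctrl.sense();print(s['time_s'],s['eef_pos'],s['ee_rot'],s['joints'])
c=ctrl.capture('wrist'); cv2.imwrite('pics/w1.png',cv2.resize(c['img'][:,:,::-1],(800,600),interpolation=cv2.INTER_CUBIC))
print(-np.array(c['R']).T@c['t'])
np.save('w1.npy',c,allow_pickle=True)
t=ctrl.capture('top');np.save('t1.npy',t,allow_pickle=True)
for q in ['tipbox_blue','angle_stop']: print(q,[(x['score'],x['point'],at(c,x['point'],0)) for x in ctrl.landmark_of(q,c)[:1]])
E
```

```text
2.55 [330.14357321 289.48122396 201.25194866] [ 1.74965093e-04 -5.01309788e-02  9.98742635e-01  5.67191895e-05] [ 4.51818401e-01  1.51132755e-01  1.78557860e+00 -3.46978917e-05
  1.20451487e+00 -1.21926951e+00]
[263.12697878 284.21535002 345.7776128 ]
tipbox_blue [(0.77, [227.8, 262.0], array([[444.5353012 , 275.30048279,   0.        ]]))]
angle_stop []
```

View pics/w1.png

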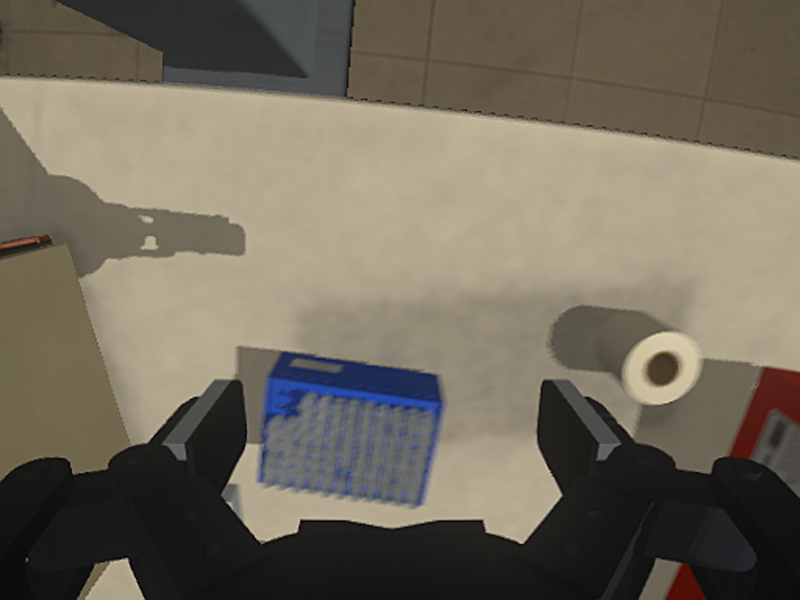

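The wrist view shows the box's near rim from (275,380) to (441,403), and the stop is only just visible at (232,495). I measure the stop and box edges next.

```bash
python3 - <<'E'
from h import *
w=np.load('w1.npy',allow_pickle=True).item();t=np.load('t1.npy',allow_pickle=True).item()
print('rim near',at(w,np.array([[275,380],[441,403]])/1.5625,48).round(1))
print('base near',at(w,np.array([[282,354],[438,375]])/1.5625,48).round(1), at(w,np.array([[282,354],[438,375]])/1.5625,0).round(1))
cu=lambda p:np.array(p)/np.array([800/266,600/200])+[110,85]
print('rim top',at(t,cu([[250,383],[386,391],[382,485],[245,476]]),48).round(1))
print('stop top z25: rail L, corner, end',at(t,cu([[168,310],[412,285],[418,350],[428,349]]),25).round(1))
im=t['img'][:,:,::-1]; im=cv2.resize(im[150:270,150:310],(800,600),interpolation=cv2.INTER_CUBIC)
cv2.imwrite('pics/t1.png',im)
E
```

```text
rim near [[403.7 222.   48. ]
 [409.1 332.2  48. ]]
base near [[385.  225.9  48. ]
 [389.3 327.7  48. ]] [[404.6 216.5   0. ]
 [409.7 334.7   0. ]]
rim top [[485.6 324.4  48. ]
 [478.2 207.6  48. ]
 [398.5 211.   48. ]
 [406.5 327.1  48. ]]
stop top z25: rail L, corner, end [[553.  402.5  25. ]
 [574.6 185.2  25. ]
 [516.2 180.1  25. ]
 [517.  171.3  25. ]]
```

View pics/t1.png

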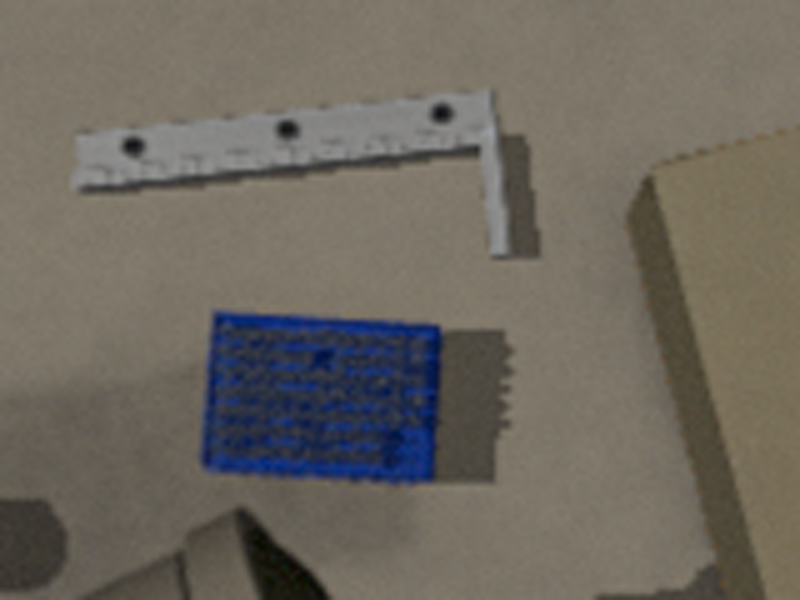

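Stop: corner near (578,187), yaw about 0.10. Box: near side around x = 406, yaw about -0.05. I lower the open fingers behind the box as a two-point pusher.

>>> {"fn": "send_rows", "kwargs": {
  "targets": [
    [-1,-0.003,-0.0036,0.0246,0,0,0],
    [-1,-0.003,-0.0036,0.0246,0,0,0],
    [-1,-0.003,-0.0036,0.0246,0,0,0],
    [-1,-0.003,-0.0036,0.0246,0,0,0],
    [-1,-0.003,-0.0036,0.0246,0,0,0],
    [-1,-0.003,-0.0036,0.0246,0,0,0],
    [-1,-0.003,-0.0036,0.0246,0,0,0],
    [-1,-0.003,-0.0036,0.0246,0,0,0],
    [-1,0,0,0,0,0,0],
    [-1,0,0,0,0,0,0]
  ]
}}

```text
time_s: 4.0
eef_pos: [356.7, 264.9, 5.3]
ee_rot: [0.001, -0.05, 0.999, 0.0]
force: [0.2, -0.3, 0.5]
grip_width: 1.003
grip_force: 0.0
```

>>> {"fn": "send_rows", "kwargs": {
  "targets": [
    [-1,-0.01,0,0,0,0,0],
    [-1,-0.01,0,0,0,0,0],
    [-1,-0.01,0,0,0,0,0],
    [-1,-0.01,0,0,0,0,0],
    [-1,-0.01,0,0,0,0,0],
    [-1,-0.01,0,0,0,0,0],
    [-1,-0.01,0,0,0,0,0],
    [-1,-0.01,0,0,0,0,0],
    [-1,-0.01,0,0,0,0,0],
    [-1,0,0,0,0,0,0]
  ]
}}

```text
time_s: 5.25
eef_pos: [446.9, 273.2, 4.5]
ee_rot: [0.0, -0.05, 0.999, 0.0]
force: [0.0, 0.3, 0.1]
grip_width: 1.001
grip_force: 0.0
```

```bash
python3 - <<'E'
from h import *
t=ctrl.capture('top');w=ctrl.capture('wrist')
a=cv2.resize(t['img'][:,:,::-1][150:270,150:310],(400,300),interpolation=cv2.INTER_CUBIC)
b=cv2.resize(w['img'][:,:,::-1],(400,300))
cv2.imwrite('pics/p2.png',np.hstack([a,b]))
print(ctrl.sense()['force'],ctrl.sense()['eef_pos'])
E
```

```text
[ 0.22599029 -0.32329179  0.10858254] [446.08173402 273.18412528   4.49737458]
```

View pics/p2.png

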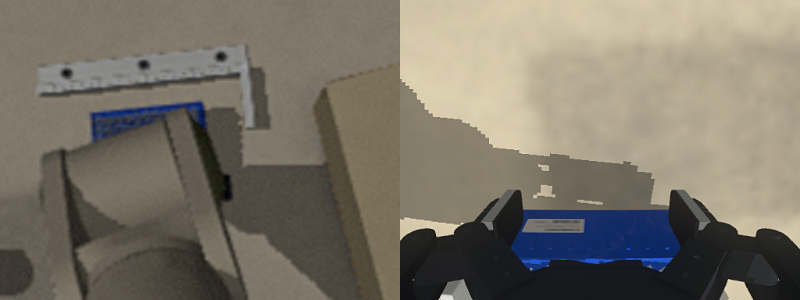

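The box is square to the rail and centred on the fingers, with its far rim at about (92,113)–(203,103) in the left panel. I keep pushing gently.

>>> {"fn": "send_rows", "kwargs": {
  "targets": [
    [-1,-0.003,0,0,0,0,0],
    [-1,-0.003,0,0,0,0,0],
    [-1,-0.003,0,0,0,0,0],
    [-1,-0.003,0,0,0,0,0],
    [-1,-0.003,0,0,0,0,0],
    [-1,-0.002,0,0,0,0,0],
    [-1,-0.002,0,0,0,0,0],
    [-1,-0.002,0,0,0,0,0],
    [-1,-0.001,0,0,0,0,0],
    [-1,-0.001,0,0,0,0,0]
  ]
}}

```text
time_s: 6.6
eef_pos: [468.9, 275.5, 4.5]
ee_rot: [-0.0, -0.05, 0.999, -0.0]
force: [-3.1, 0.5, 2.7]
grip_width: 0.994
grip_force: 1.6
```

>>> {"fn": "send_rows", "kwargs": {
  "targets": [
    [-1,-0.001,0,0,0,0,0],
    [-1,-0.001,0,0,0,0,0],
    [-1,-0.001,0,0,0,0,0],
    [-1,-0.001,0,0,0,0,0],
    [-1,0,0,0,0,0,0],
    [-1,0,0,0,0,0,0],
    [-1,0,0,0,0,0,0],
    [-1,0,0,0,0,0,0],
    [-1,0,0,0,0,0,0],
    [-1,0,0,0,0,0,0]
  ]
}}

```text
time_s: 7.85
eef_pos: [473.0, 275.9, 4.5]
ee_rot: [0.0, -0.05, 0.999, -0.0]
force: [0.4, -0.7, 0.2]
grip_width: 1.004
grip_force: 0.0
```

>>> {"fn": "send_rows", "kwargs": {
  "targets": [
    [-1,-0.001,0,0,0,0,0],
    [-1,-0.001,0,0,0,0,0],
    [-1,-0.001,0,0,0,0,0],
    [-1,-0.001,0,0,0,0,0],
    [-1,-0.001,0,0,0,0,0],
    [-1,0,0,0,0,0,0],
    [-1,0,0,0,0,0,0],
    [-1,0,0,0,0,0,0],
    [-1,0,0,0,0,0,0],
    [-1,0,0,0,0,0,0]
  ]
}}

```text
time_s: 9.1
eef_pos: [477.3, 276.3, 4.5]
ee_rot: [-0.001, -0.05, 0.999, -0.0]
force: [-5.7, -1.1, 4.0]
grip_width: 1.001
grip_force: 2.9
```

The box is against the rail: the force stays at -5.7 N with the arm at rest. I back off, rise and go round to the left end.

>>> {"fn": "send_rows", "kwargs": {
  "targets": [
    [-1,0.0125,0,0,0,0,0],
    [-1,0.0125,0,0,0,0,0],
    [-1,0,0,-0.025,0,0,0],
    [-1,0,0,-0.025,0,0,0],
    [-1,0,0,-0.025,0,0,0],
    [-1,0,0,-0.025,0,0,0],
    [0.5,0,0.025,0,0,0,0],
    [0.5,0,0.025,0,0,0,0],
    [0.5,0,0.025,0,0,0,0],
    [0.5,0,0.025,0,0,0,0]
  ]
}}

```text
time_s: 10.35
eef_pos: [442.3, 374.1, 104.4]
ee_rot: [0.0, -0.05, 0.999, -0.0]
force: [-0.6, 0.3, 0.3]
grip_width: 0.252
grip_force: 0.0
```

>>> {"fn": "send_rows", "kwargs": {
  "targets": [
    [0.5,0,0,0,0,0,0.1745],
    [0.5,0,0,0,0,0,0.1745],
    [0.5,0,0,0,0,0,0.1745],
    [0.5,0,0,0,0,0,0.1745],
    [0.5,0,0,0,0,0,0.1745],
    [0.5,0,0,0,0,0,0.1745],
    [0.5,0,0,0,0,0,0.1745],
    [0.5,0,0,0,0,0,0.1745],
    [0.5,0,0,0,0,0,0.1745],
    [0.5,0,0,0,0,0,0]
  ]
}}

```text
time_s: 11.6
eef_pos: [442.6, 373.3, 104.4]
ee_rot: [0.0, 0.67, 0.742, 0.0]
force: [0.6, -0.4, 0.1]
grip_width: 0.253
grip_force: 0.0
```

```bash
python3 - <<'E'
from h import *
t=ctrl.capture('top');w=ctrl.capture('wrist')
a=cv2.resize(t['img'][:,:,::-1][150:270,150:310],(400,300),interpolation=cv2.INTER_CUBIC)
b=cv2.resize(w['img'][:,:,::-1],(400,300))
cv2.imwrite('pics/p3.png',np.hstack([a,b]))
np.save('w3.npy',w,allow_pickle=True);np.save('t3.npy',t,allow_pickle=True)
s=ctrl.sense();print(s['eef_pos'],s['ee_rot'],s['joints'],s['grip_width'])
E
```

```text
[442.67548223 373.33502738 104.44102377] [-7.75025245e-06  6.69309167e-01  7.42984010e-01 -1.07497308e-05] [4.98414591e-01 5.53359933e-01 1.48792832e+00 8.37620857e-06
 1.10032983e+00 3.94171645e-01] 0.25358139708310007
```

View pics/p3.png

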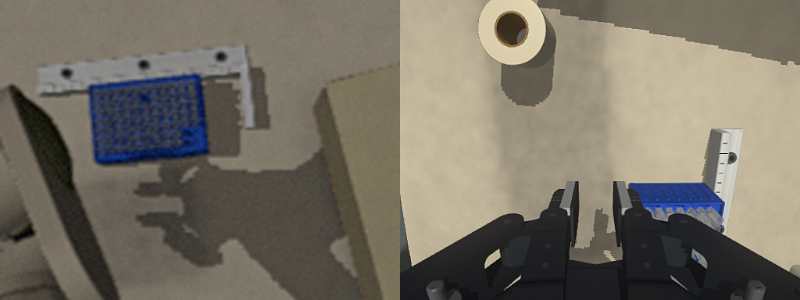

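The box is flush along the rail, with a gap of about 40 px (~33 mm) to the end stop. I check the left end's position before lowering.

```bash
python3 - <<'E'
from h import *
w=np.load('w3.npy',allow_pickle=True).item();t=np.load('t3.npy',allow_pickle=True).item()
p=lambda q:np.array(q)/2.5+150
print('box rim FL,FR,NR,NL',at(t,p([[90,86],[203,76],[209,154],[97,163]]),48).round(1))
print('endstop face z25',at(t,p([[240,77],[246,128]]),25).round(1))
print('wrist: left rim',at(w,(np.array([[631,203],[722,205]])-[400,0])*1.28,48).round(1),at(w,(np.array([[629,184],[712,184]])-[400,0])*1.28,0).round(1))
E
```

```text
box rim FL,FR,NR,NL [[559.6 344.5  48. ]
 [569.7 226.4  48. ]
 [487.9 219.9  48. ]
 [479.1 335.5  48. ]]
endstop face z25 [[572.5 187.9  25. ]
 [517.4 181.7  25. ]]
wrist: left rim [[477.7 342.7  48. ]
 [562.1 348.4  48. ]] [[482.3 341.4   0. ]
 [574.2 350.4  -0. ]]
```

>>> {"fn": "send_rows", "kwargs": {
  "targets": [
    [0.5,0,0.019,0,0,0,0],
    [0.5,0,0.019,0,0,0,0],
    [0.5,0,0.019,0,0,0,0],
    [0.5,0,0.019,0,0,0,0],
    [0.5,0,0,0.019,0,0,0],
    [0.5,0,0,0.019,0,0,0],
    [0.5,0,0,0.019,0,0,0],
    [0.5,0,0,0.019,0,0,0],
    [0.5,0,0,0.019,0,0,0],
    [0.5,0,0,0,0,0,0]
  ]
}}

```text
time_s: 12.95
eef_pos: [517.7, 380.6, 7.6]
ee_rot: [-0.001, 0.671, 0.742, -0.001]
force: [-0.2, -0.4, 1.0]
grip_width: 0.245
grip_force: 0.0
```

>>> {"fn": "send_rows", "kwargs": {
  "targets": [
    [0.5,-0.006,0,0,0,0,0],
    [0.5,-0.006,0,0,0,0,0],
    [0.5,-0.006,0,0,0,0,0],
    [0.5,-0.006,0,0,0,0,0],
    [0.5,-0.006,0,0,0,0,0],
    [0.5,-0.006,0,0,0,0,0],
    [0.5,-0.006,0,0,0,0,0],
    [0.5,-0.006,0,0,0,0,0],
    [0.5,-0.003,0,0,0,0,0],
    [0.5,-0.003,0,0,0,0,0]
  ]
}}

```text
time_s: 14.2
eef_pos: [524.1, 327.2, 9.6]
ee_rot: [-0.0, 0.671, 0.742, 0.0]
force: [0.1, 4.6, 3.3]
grip_width: 0.252
grip_force: 1.7
```

>>> {"fn": "send_rows", "kwargs": {
  "targets": [
    [0.5,-0.001,0,0,0,0,0],
    [0.5,-0.001,0,0,0,0,0],
    [0.5,-0.001,0,0,0,0,0],
    [0.5,-0.001,0,0,0,0,0],
    [0.5,-0.001,0,0,0,0,0],
    [0.5,-0.001,0,0,0,0,0],
    [0.5,-0.001,0,0,0,0,0],
    [0.5,0,0,0,0,0,0],
    [0.5,0,0,0,0,0,0],
    [0.5,0,0,0,0,0,0]
  ]
}}

```text
time_s: 15.45
eef_pos: [524.7, 320.2, 9.4]
ee_rot: [0.0, 0.671, 0.742, -0.0]
force: [0.4, 2.2, 2.3]
grip_width: 0.251
grip_force: 0.9
```

```bash
python3 - <<'E'
from h import *
t=ctrl.capture('top');w=ctrl.capture('wrist')
a=cv2.resize(t['img'][:,:,::-1][150:240,190:310],(400,300),interpolation=cv2.INTER_CUBIC)
b=cv2.resize(w['img'][:,:,::-1],(400,300))
cv2.imwrite('pics/p4.png',np.hstack([a,b]))
s=ctrl.sense();print(s['eef_pos'],s['force'])
E
```

```text
[524.71585164 320.14870266   9.38105316] [0.74172937 1.46837209 1.50370327]
```

View pics/p4.png

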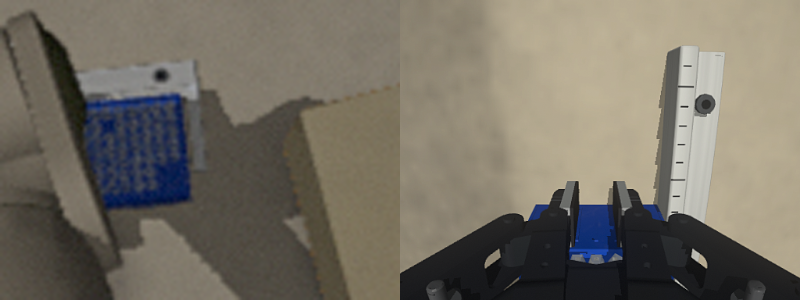

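The box is flush with the rail and a few mm at most from the end stop (stop inner edge at about (190,130)). I continue in 1 mm steps.

>>> {"fn": "send_rows", "kwargs": {
  "targets": [
    [0.5,-0.001,0,0,0,0,0],
    [0.5,-0.001,0,0,0,0,0],
    [0.5,-0.001,0,0,0,0,0],
    [0.5,-0.001,0,0,0,0,0],
    [0.5,0,0,0,0,0,0],
    [0.5,0,0,0,0,0,0],
    [0.5,0,0,0,0,0,0],
    [0.5,0,0,0,0,0,0],
    [0.5,0,0,0,0,0,0],
    [0.5,0,0,0,0,0,0]
  ]
}}

```text
time_s: 16.8
eef_pos: [525.1, 316.3, 9.5]
ee_rot: [-0.0, 0.671, 0.742, -0.0]
force: [-0.0, -0.6, 0.3]
grip_width: 0.25
grip_force: 0.0
```

>>> {"fn": "send_rows", "kwargs": {
  "targets": [
    [0.5,-0.001,0,0,0,0,0],
    [0.5,-0.001,0,0,0,0,0],
    [0.5,-0.001,0,0,0,0,0],
    [0.5,-0.001,0,0,0,0,0],
    [0.5,0,0,0,0,0,0],
    [0.5,0,0,0,0,0,0],
    [0.5,0,0,0,0,0,0],
    [0.5,0,0,0,0,0,0],
    [0.5,0,0,0,0,0,0],
    [0.5,0,0,0,0,0,0]
  ]
}}

```text
time_s: 18.05
eef_pos: [525.0, 315.4, 10.0]
ee_rot: [-0.001, 0.671, 0.742, 0.002]
force: [-2.3, 17.6, 0.1]
grip_width: 0.247
grip_force: 9.1
```

Firm contact with the end stop at 17.6 N. I back off, rise and look.

>>> {"fn": "send_rows", "kwargs": {
  "targets": [
    [0.5,0.003,0,0,0,0,0],
    [0.5,0.012,0,0,0,0,0],
    [0.5,0.015,0,0,0,0,0],
    [0.5,0,0,-0.025,0,0,0],
    [0.5,0,0,-0.025,0,0,0],
    [0.5,0,0,-0.025,0,0,0],
    [0.5,0,0,-0.025,0,0,0],
    [0.5,0.02,-0.025,0,0,0,0],
    [0.5,0.02,-0.025,0,0,0,0],
    [0.5,0.02,-0.025,0,0,0,0]
  ]
}}

```text
time_s: 19.3
eef_pos: [440.9, 395.5, 109.5]
ee_rot: [0.0, 0.671, 0.742, 0.0]
force: [0.4, -0.5, 0.2]
grip_width: 0.251
grip_force: 0.0
```

```bash
python3 - <<'E'
from h import *
t=ctrl.capture('top');np.save('t5.npy',t,allow_pickle=True)
cv2.imwrite('pics/p5.png',cv2.resize(t['img'][:,:,::-1][150:240,180:300],(800,600),interpolation=cv2.INTER_CUBIC))
s=ctrl.sense();print(s['eef_pos'],s['force'],s['time_s'])
E
```

```text
[437.73631223 397.39065588 109.52866095] [-1.61218869  3.23661597  0.10071139] 19.35
```

View pics/p5.png

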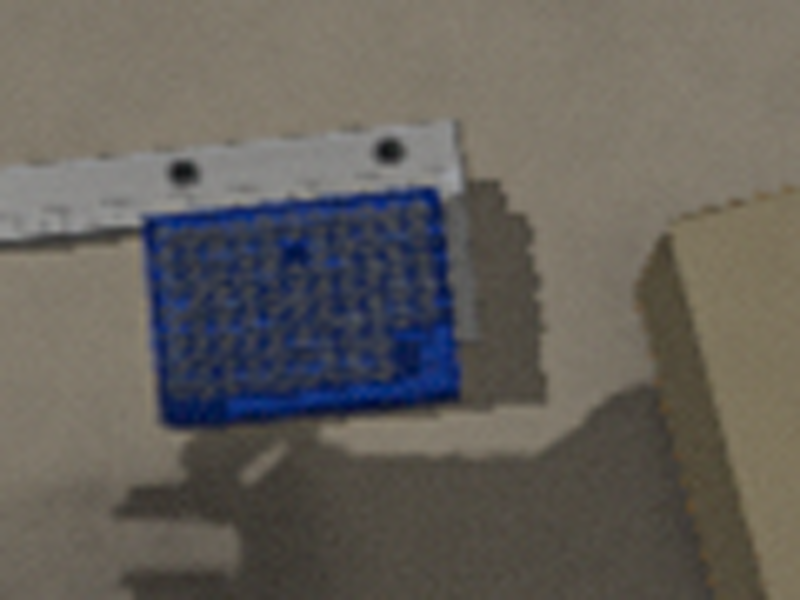

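It looks seated. I confirm flushness with one gentle final push from the near side, turning the tool back first.

>>> {"fn": "send_rows", "kwargs": {
  "targets": [
    [-1,0,0,0,0,0,-0.1745],
    [-1,0,0,0,0,0,-0.1745],
    [-1,0,0,0,0,0,-0.1745],
    [-1,0,0,0,0,0,-0.1745],
    [-1,0,0,0,0,0,-0.1745],
    [-1,0,0,0,0,0,-0.1745],
    [-1,0,0,0,0,0,-0.1745],
    [-1,0,0,0,0,0,-0.1745],
    [-1,0,0,0,0,0,-0.1745],
    [-1,0,0,0,0,0,0]
  ]
}}

```text
time_s: 20.6
eef_pos: [441.8, 394.8, 109.5]
ee_rot: [0.0, -0.049, 0.999, -0.0]
force: [0.1, -0.1, -0.6]
grip_width: 0.997
grip_force: 0.0
```

>>> {"fn": "send_rows", "kwargs": {
  "targets": [
    [-1,0.0015,-0.0314,0,0,0,0],
    [-1,0.0015,-0.0314,0,0,0,0],
    [-1,0.0015,-0.0314,0,0,0,0],
    [-1,0.0015,-0.0314,0,0,0,0],
    [-1,0.0015,-0.0314,0,0,0,0],
    [-1,0,0,0.026,0,0,0],
    [-1,0,0,0.026,0,0,0],
    [-1,0,0,0.026,0,0,0],
    [-1,0,0,0.026,0,0,0],
    [-1,0,0,0,0,0,0]
  ]
}}

```text
time_s: 21.85
eef_pos: [449.3, 237.3, 4.3]
ee_rot: [-0.002, -0.049, 0.999, -0.0]
force: [-0.3, 0.1, 0.5]
grip_width: 0.999
grip_force: 0.0
```

>>> {"fn": "send_rows", "kwargs": {
  "targets": [
    [-1,-0.005,0,0,0,0,0],
    [-1,-0.005,0,0,0,0,0],
    [-1,-0.005,0,0,0,0,0],
    [-1,-0.004,0,0,0,0,0],
    [-1,-0.003,0,0,0,0,0],
    [-1,-0.002,0,0,0,0,0],
    [-1,-0.002,0,0,0,0,0],
    [-1,-0.001,0,0,0,0,0],
    [-1,0,0,0,0,0,0],
    [-1,0,0,0,0,0,0]
  ]
}}

```text
time_s: 23.1
eef_pos: [476.9, 240.1, 5.5]
ee_rot: [-0.0, -0.05, 0.999, -0.0]
force: [-0.3, -0.3, -0.6]
grip_width: 0.998
grip_force: 0.0
```

>>> {"fn": "send_rows", "kwargs": {
  "targets": [
    [-1,-0.001,0,0,0,0,0],
    [-1,-0.001,0,0,0,0,0],
    [-1,-0.001,0,0,0,0,0],
    [-1,-0.001,0,0,0,0,0],
    [-1,0,0,0,0,0,0],
    [-1,0,0,0,0,0,0],
    [-1,0,0,0,0,0,0],
    [-1,0,0,0,0,0,0],
    [-1,0,0,0,0,0,0],
    [-1,0,0,0,0,0,0]
  ]
}}

```text
time_s: 24.35
eef_pos: [480.7, 240.6, 5.5]
ee_rot: [-0.0, -0.05, 0.999, -0.0]
force: [-5.7, 0.3, 3.5]
grip_width: 0.994
grip_force: 2.5
```

Contact comes where predicted (480.7). One more mm, then I retreat.

>>> {"fn": "send_rows", "kwargs": {
  "targets": [
    [-1,-0.001,0,0,0,0,0],
    [-1,0,0,0,0,0,0],
    [-1,0,0,0,0,0,0],
    [-1,0.003,0,0,0,0,0],
    [-1,0.012,0,0,0,0,0],
    [-1,0.02,0,0,0,0,0],
    [-1,0.02,0,0,0,0,0],
    [-1,0,0,-0.03,0,0,0],
    [-1,0,0,-0.03,0,0,0],
    [-1,0,0,-0.03,0,0,0]
  ]
}}

```text
time_s: 25.6
eef_pos: [426.8, 235.0, 96.4]
ee_rot: [0.0, -0.05, 0.999, -0.0]
force: [0.0, 0.0, -0.2]
grip_width: 1.001
grip_force: 0.0
```

>>> {"fn": "send_rows", "kwargs": {
  "targets": [
    [-1,0.03,0,-0.02,0,0,0],
    [-1,0.03,0,-0.02,0,0,0],
    [-1,0,0,0,0,0,0],
    [-1,0,0,0,0,0,0],
    [-1,0,0,0,0,0,0],
    [-1,0,0,0,0,0,0],
    [-1,0,0,0,0,0,0],
    [-1,0,0,0,0,0,0],
    [-1,0,0,0,0,0,0],
    [-1,0,0,0,0,0,0]
  ]
}}

```text
time_s: 26.85
eef_pos: [367.6, 229.1, 135.5]
ee_rot: [0.0, -0.05, 0.999, 0.0]
force: [0.7, 0.1, -0.0]
grip_width: 0.999
grip_force: 0.0
```

```bash
python3 - <<'E'
from h import *
t=ctrl.capture('top')
cv2.imwrite('pics/p6.png',cv2.resize(t['img'][:,:,::-1][150:240,180:300],(800,600),interpolation=cv2.INTER_CUBIC))
s=ctrl.sense();print(s['eef_pos'],s['force'],s['time_s'])
E
```

```text
[367.5533321  229.10931193 135.52504779] [ 0.43348831 -0.5652915  -0.20560666] 26.9
```

View pics/p6.png

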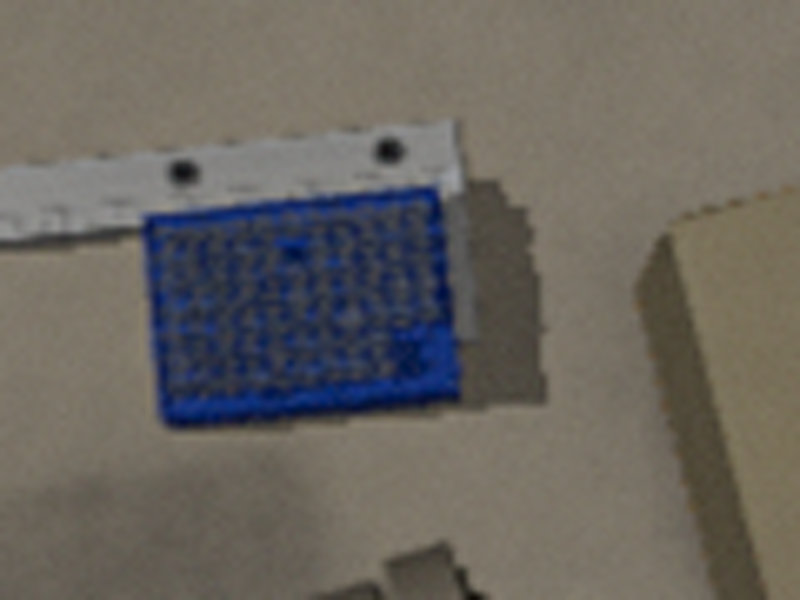

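The box sits flush in the corner: its far rim runs from (148,217) to (437,190) along the rail, its right end is against the end stop at (455,250), and the arm is clear.

```bash
python3 -c "
from rig import ctrl
print(ctrl.finish_job())"
```

```text
the job is handed in; nothing more can be done
None
```

I pushed the blue tip box into the corner, with firm contact felt against both the back rail and the end stop, and the last picture shows it flush with the arm clear; I handed the job in at about 27 s, but no verdict came back.

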